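# Roll the earth spike to the marking line behind its lift-gate

## Robot

A 6-joint arm with a two-finger parallel gripper is mounted at the origin on the work surface. World frame = base frame: x ahead of the robot, y to its left, z up, the work surface at z = 0. Lengths are in m, angles in rad, forces in N, time in s.
With the tool pointing down it reaches from about 0.225 to 0.875 m from the base axis. Payload 3.4 kg.
Tool frame: the origin (TCP) lies between the finger pads; the fingertips stand 14 mm ahead of it and the grasp point (between the pads) lies 5 mm behind it; z points along the fingers, y is the direction in which the jaws open and shut (so a half turn about z gives the same grasp; the last joint's range is limited). The gripper opens to 85 mm and grips with 20 to 120 N. Pads are 22 mm wide; open, the fingers measure 114 mm over their backs; the gripper's body (76 mm by 85 mm) begins 54 mm behind the grasp point. The pads swing forward as they close: fully open they stand 13 mm farther back than shut.
Start: joints at [1.179, 0.276, 1.505, -0, 1.361, -0.121], TCP at [0.154, 0.554, 0.245] pointing down, gripper open.
Joint ranges: [-2.89, 2.89], [-0.75, 2.08], [0.22, 2.7], [-1.18, 4.32], [0.11, 2.71], [-2.7, 2.7]. Speed limits (rad/s): [2.57, 2.57, 3.14, 3.14, 3.14, 3.14].

## Interface

Orientations are given as a unit quaternion [w, x, y, z].
In Python, from rig import manip, get_image, job gives the robot as it stands. The module is installed in compiled form; this text tells all that it offers.
- The arm moves only by the tool step_arm, never from a script. Its argument "moves" is one flat list of numbers, 5 for each row, row after row: the shift along the tool's x, y, z as a fraction of full scale, then the turn about the tool's z as a fraction of full scale, then the gripper's target within -1 to 1 (shut at 1, half-way at 0, fully open at -1). In form: [dx, dy, dz, twist, hand, dx, dy, dz, twist, hand, ...]. A call has 1 to 5 rows; each row is the pose to reach, as a shift and turn from the pose commanded when the call began, along the tool's axes at that moment, turning the shorter way round; what a row does not reach only later rows make up. Full scale, the value 1, is 500 mm for a shift and pi rad for a turn. A row lasts 1/10 s, in which the tool goes at most 50 mm and 8.59 degrees, less where a joint would pass 70% of its speed; a pose out of reach is approached as far as the arm can. A call with a number of a shift or a turn outside -1 to 1 is refused whole. A call with a gripper value outside its range is refused whole. The fingers move at their own pace and stop on an object; "force" is the grip in N (left out, the last holds). Time passes only in rows, so rows that repeat a pose let the fingers close. It gives the time, the measured TCP pose, the force and the opening at its end, in the units of the state.
- manip.get_state(): the state, without advancing time (a new reading comes with each control period).
- get_image(name): name is "scene" or "top" or "wrist"; returns a dict with "frame" (400x640x3 uint8, blue, green, red), "fx", "fy", "cx", "cy" (pixels), "k1" (the pictures are not rectified: a ray, as slopes to the right and down, at radius r is drawn at 1 + k1 r^2 times it, then the intrinsics apply), "rvec" (rotation vector, rad) and "tvec" (3), from world to camera coordinates, as OpenCV has them; the wrist camera has in their place "T_tool_cam" (4x4, takes a point from camera to tool coordinates, whose origin is the TCP and whose axes are the flange's). Camera axes: x right, y down, z forward; pixel columns grow to the right and rows downward; lengths in m; the calibration is good to about 2 mm. A picture is of the moment at which its call begins: read the wrist's pose just before it. There is no depth.
- job.sign_off(): hands the job in, once; it reports no verdict.
The state is a dict: "clock": time; "qpos": joint angles; "qd": joint speeds; "effort": joint torques, N m; "position": TCP position; "ee_rot": TCP orientation; "contact_force": force on the tool from outside, world axes, zero at the start; "moment": the same for the moment, N m; "width": finger opening in m.
Only numpy, scipy, OpenCV 4.12 (cv2) and the standard library are available. Lean on these libraries where they do the work, as an engineer would, in place of code of your own. Each camera call takes 0.05 s, during which the arm holds its last target. There are 200 camera calls.

## Task

Open the steel gate on the marking-out board: lift its black lever out of the notch, shift it to the other notch and let it drop in. Then roll the copper earth spike along the board by pushing its side, without picking it up or letting it run past, until it lies still on and along the white line. Last, shut the gate behind it with the lever dropped fully home in its first notch, leaving the magnet, the knob and the tin shield undisturbed.

Things in the scene. Friction and masses are not known exactly. Their poses are not given: they have to be found in the camera images.
- board: Fixed dark wooden board on the bench, 290 (x) by 350 (y) by 20 mm thick, yaw up to 0.3 rad. Origin on the bench below the middle of the rolling run; it spans x -140 to 150 mm, y -100 to 250 mm; upper face 20 mm above the bench. The spike rolls along +x (away from the robot) in the strip y -90 to 90 mm. A brass end stop 12 mm high closes the run at x 136 to 148 mm.
- mark: White line across the board, 4 mm wide (x), 186 mm long (y), flat (0.8 mm thick) with a small diamond 88 mm to each side. Origin on the board's face at the middle of the line, 45 to 85 mm beyond the board's origin in x, 0 in y; axes parallel to the board's.
- spike: Loose copper round bar, 22 mm diameter, 130 mm long plus a 22 mm cone point at its -y end, 0.2-0.45 kg. Origin on the axis amid the 130 mm, 31 mm above the bench; y along the axis; x, z turn as it rolls (z up at start). Starts 60-85 mm on the robot's side of the board's origin, within 0.12 rad of the line. Slippery; coasts on after a push (2 mm from 0.03 m/s, 20 mm from 0.1 m/s).
- gate (a joint): Sliding of the gate along the board's +y, in m: 0 shut (start), 0.085 fully open, with end stops; stays where it is left (1.5 N friction). Steel bar 12 mm thick (x), 24 to 38 mm above the bench, at board x -20 mm, on a carriage 36 by 34 mm, top 42 mm above the bench, centred on the lever.
- gate_tip (a point): Free end of the gate bar, 31 mm above the bench: at board y 10 mm when shut (in the way of the spike's +y end), 95 mm when open (clear of the spike). The lever's axis is 115 mm further in the board's +y.
- notch_open (a point): Floor of the open notch in the brass comb plate (board x 2 to 10 mm, y 105 to 230 mm, top 68 mm above the bench). The comb has two notches, 18 mm deep and open at the top: this one at board y 210 mm (gate open) and the first at y 125 mm (gate shut), with a land between them.
- lever (a joint): Lift of the lever on the gate's carriage, in m: 0 down in a notch, 0.035 greatest. Its weight and a light spring (2 to 3 N in all) pull it down. Its 10 mm cross pin sits in the notch: the gate slides only while the lift is above 0.018. With the gate at either end the pin has 4 mm of play to the land.
- lever_grip (a point): Point on the axis of the lever's upright black round grip (22 mm diameter, 44 mm tall, top 18 mm above and bottom 26 mm below this point), over board x -20 mm; 102 mm above the bench with the lever down. Moves with gate and lever. Can be gripped from above at any yaw.
- magnet: Bystander: black round loudspeaker magnet, 80 mm in diameter, 34 mm high, loose; origin at the centre of its underside.
- knob: Bystander: small walnut knob, 48 mm in diameter, 24 mm high, loose; origin at the centre of its underside.
- shield: Bystander: upright square tin valve shield, 44 by 44 mm, 98 mm high, loose; origin at the centre of its underside.
Not all that is in view belongs to the job. Several things have the shape of the spike; the one meant has the colours described above.

How it is judged:
By the outcome, as a careful person would: the job done as asked, in the order asked, and still so for the second after the job is handed in, with the robot touching nothing.
It also fails if it takes over 67 s, if anything falls off the work surface, if the arm or the gripper's body presses on something with over 40 N, if the wrist force passes 120 N, or if a joint passes its speed limit or range.

## Working session

There is one attempt and no reset: what is moved stays moved. The work goes in short steps, Python scripts to look and compute and a tool call to move; the robot and the scene stay as the last step left them, time stands still between calls to the robot, and variables do not carry over. Pictures are saved under pics/ and viewed, about 8 in all and at most 12, crops included, and the job is handed in when it is done.

Besides the shell and the picture viewer there is one more tool, called after "Emit:" as name(argument=value, ...), one argument or row to a line, values as JSON. step_arm: Moves the arm, as the interface text tells. Its arguments: {"type":"object","properties":{"moves":{"type":"array","items":{"type":"number","minimum":-1,"maximum":1}},"force":{"type":"number"}},"required":["moves"]}

```bash
mkdir -p pics; cat > h.py <<'E'
import numpy as np, cv2
from rig import manip, get_image, job
def cam(n):
    d=get_image(n); K=np.array([[d['fx'],0,d['cx']],[0,d['fy'],d['cy']],[0,0,1]]); D=np.array([d['k1'],0,0,0,0.])
    return d,K,D
E
python3 - <<'E'
from h import *
import pickle
s=manip.get_state(); print({k:np.round(v,3) for k,v in s.items()})
for n in ['scene','top']:
    d,K,D=cam(n); cv2.imwrite(f'pics/{n}0.png',d['frame']); pickle.dump((d,K,D),open(n+'.pkl','wb'))
    R=cv2.Rodrigues(np.array(d['rvec']))[0]; print(n,-R.T@np.array(d['tvec']),R[2],d['fx'],d['k1'])
E
```

```text
{'clock': np.float64(0.0), 'qpos': array([ 1.179,  0.277,  1.506, -0.   ,  1.361, -0.121]), 'qd': array([-0.002, -0.001,  0.002, -0.   ,  0.002, -0.001]), 'effort': array([-1.0000e-03, -4.1676e+01, -2.4581e+01, -0.0000e+00,  1.1000e-02,
       -0.0000e+00]), 'position': array([0.154, 0.554, 0.244]), 'ee_rot': array([-0.   ,  0.135,  0.991, -0.001]), 'contact_force': array([ 0.816, -0.016, -0.531]), 'moment': array([-0.03 ,  0.011,  0.03 ]), 'width': np.float64(0.085)}
scene [ 1.32613241 -0.35082007  1.4224801 ] [-0.52982331  0.21497386 -0.82041057] 503.9576900105588 0.026570056009179888
top [0.37839893 0.02696459 1.28119522] [ 0.07932406 -0.01866861 -0.99667406] 390.9826427907594 -0.004856653845072585
```

View pics/top0.png

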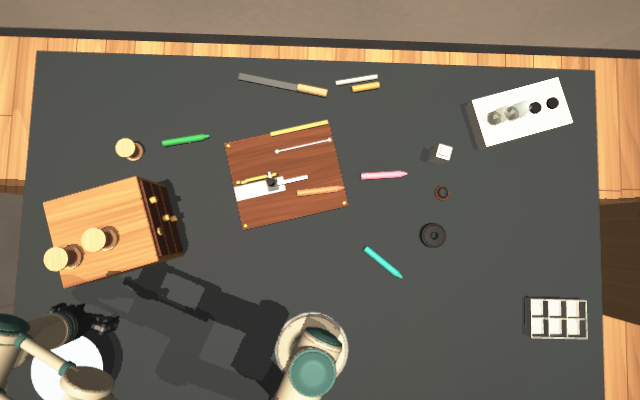

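View pics/scene0.png

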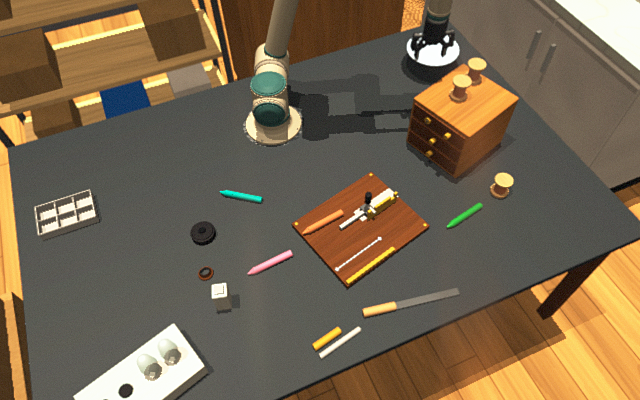

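```bash
python3 - <<'E'
import cv2
a=cv2.imread('pics/top0.png')[112:236,215:355]; cv2.imwrite('pics/topc.png',cv2.resize(a,None,fx=5.6,fy=4.8*5.6/4.8*0.85,interpolation=cv2.INTER_CUBIC) if 0 else cv2.resize(a,None,fx=4.8,fy=4.8,interpolation=cv2.INTER_CUBIC))
b=cv2.imread('pics/scene0.png')[165:295,285:435]; cv2.imwrite('pics/scc.png',cv2.resize(b,None,fx=4.5,fy=4.5,interpolation=cv2.INTER_CUBIC))
E
```

```text
(no output)
```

View pics/topc.png

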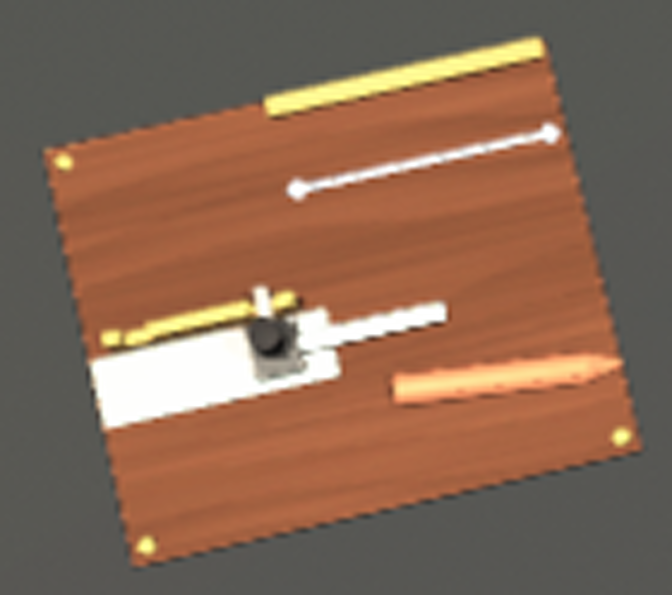

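View pics/scc.png

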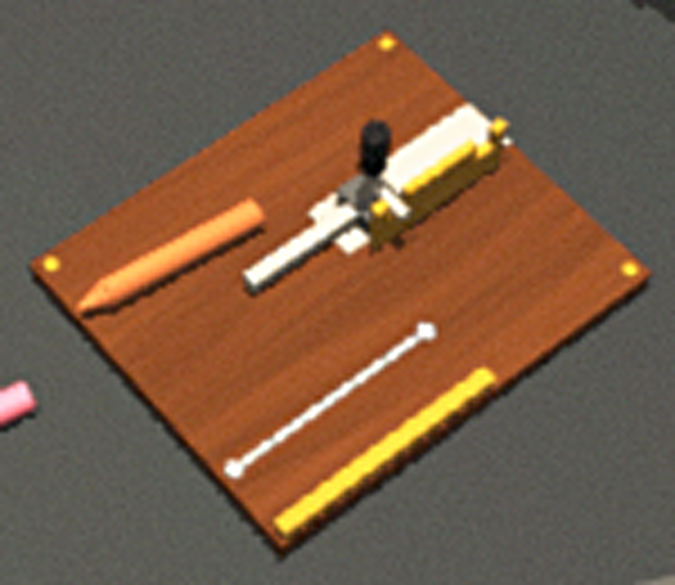

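```bash
cat > fit.py <<'E'
from h import *
import pickle
from scipy.optimize import least_squares
C={n:pickle.load(open(n+'.pkl','rb')) for n in('top','scene')}
def proj(n,P):
    d,K,D=C[n]; return cv2.projectPoints(np.array(P,float).reshape(-1,1,3),np.array(d['rvec'],float),np.array(d['tvec'],float),K,D)[0][:,0]
def px(n,u):
    u=np.array(u,float); o,s=((215,112),4.8) if n=='top' else ((285,165),4.5)
    return np.array(o)+(u+.5)/s-.5
def B(p,q):
    c,s=np.cos(q[2]),np.sin(q[2]); p=np.array(p,float); return np.c_[q[0]+c*p[:,0]-s*p[:,1],q[1]+s*p[:,0]+c*p[:,1],p[:,2]]
bp=[[.15,.25,.02],[-.14,-.1,.02],[-.14,.25,.02]]
tp=px('top',[(46,150),(638,447),(135,566)]); sp=px('scene',[(650,272),(33,268),(387,32)])
r=least_squares(lambda q:np.r_[(proj('top',B(bp,q))-tp).ravel(),(proj('scene',B(bp,q))-sp).ravel()],[.45,.05,.2])
q=r.x; print('board',q.round(4),r.fun.round(2))
def tri(a,b):
    r=least_squares(lambda p:np.r_[(proj('top',p)-px('top',a)).ravel(),(proj('scene',p)-px('scene',b)).ravel()],[.45,.05,.03]); return r.x,r.fun.round(1)
inv=lambda p:(np.array([[np.cos(q[2]),np.sin(q[2])],[-np.sin(q[2]),np.cos(q[2])]])@(p[:2]-q[:2])).round(4)
if __name__=='__main__':
  for nm,a,b in[('d+',(297,189),(426,331)),('d-',(551,132),(234,468)),('levertop',(272,336),(377,127)),('tip',(622,363),(80,311)),('flat',(396,388),(259,211)),('gatetip',(444,311),(248,283))]:
    p,f=tri(a,b); print(nm,p.round(4),'board',inv(p),f)
E
python3 fit.py; python3 -c "
from h import *
d,K,D=cam('wrist');print(np.round(d['T_tool_cam'],3),d['fx'],d['cx'],d['cy'])"
```

```text
board [0.5764 0.0225 0.259 ] [-0.46 -0.82  1.31 -0.68  0.22 -0.63  0.93 -0.53 -1.04 -1.15  0.15 -1.53]
d+ [0.6341 0.13   0.0157] board [0.0833 0.0892] [ 0.1  0.   0.1 -0. ]
d- [ 0.6787 -0.0417  0.0185] board [ 0.0824 -0.0883] [-0. -0. -0.  0.]
levertop [0.5213 0.1367 0.1183] board [-0.024   0.1246] [-0.8 -0.4 -1.   0.1]
tip [ 0.5211 -0.0926  0.0227] board [-0.0829 -0.097 ] [-0.3 -0.1 -0.3  0. ]
flat [0.4991 0.0593 0.0286] board [-0.0653  0.0554] [-0.3 -0.1 -0.3  0. ]
gatetip [0.5518 0.0275 0.027 ] board [-0.0225  0.0112] [ 0.   0.   0.1 -0. ]
[[-0.    -0.953 -0.303  0.077]
 [ 1.    -0.    -0.    -0.002]
 [ 0.    -0.303  0.953 -0.128]
 [ 0.     0.     0.     1.   ]] 296.2071049521134 312.31317310686853 200.05866785871018
```

Spike candidates in the top view: copper/orange (320,190), green (185,140), pink (384,175) and teal (383,262). The copper one on the board matches the description. The crops show its flat +y end at top pixel (297,193), its tip at (344,188), the lever at (271,182), and the mark's diamonds at (277,151) and (330,139).

Emit:
step_arm(
  moves=[-0.35,-0.53,-0.06,0,-1,-0.35,-0.53,-0.06,0,-1,-0.35,-0.53,-0.06,0,-1,-0.35,-0.53,-0.06,0,-1,-0.35,-0.53,-0.06,0,-1],
)

```text
clock: 0.65
position: [0.2304, 0.3153, 0.2688]
ee_rot: [0.0, 0.134, 0.991, -0.0]
contact_force: [1.8, -0.9, -0.4]
width: 0.0857
```

Emit:
step_arm(
  moves=[-0.658,-0.187,0,0,-1,-0.658,-0.187,0,0,-1,-0.658,-0.187,0,0,-1,-0.658,-0.187,0,0,-1,-0.658,-0.187,0,0,-1],
)

```text
clock: 1.15
position: [0.4452, 0.1855, 0.2688]
ee_rot: [0.0, 0.135, 0.991, 0.0]
contact_force: [1.2, 1.5, -0.5]
width: 0.0852
```

Emit:
step_arm(
  moves=[0,0,0,-0.168,-1,0,0,0,-0.168,-1,0,0,0,-0.168,-1,0,0,0,-0.168,-1],
)

```text
clock: 1.55
position: [0.4438, 0.1868, 0.2684]
ee_rot: [-0.0, -0.13, 0.992, 0.0]
contact_force: [0.1, 1.2, -0.0]
width: 0.0855
```

```bash
python3 - <<'E'
from h import *
import pickle
s=manip.get_state(); d,K,D=cam('wrist'); cv2.imwrite('pics/w1.png',d['frame']); pickle.dump((s,d,K,D),open('w1.pkl','wb'))
E
```

```text
(no output)
```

View pics/w1.png

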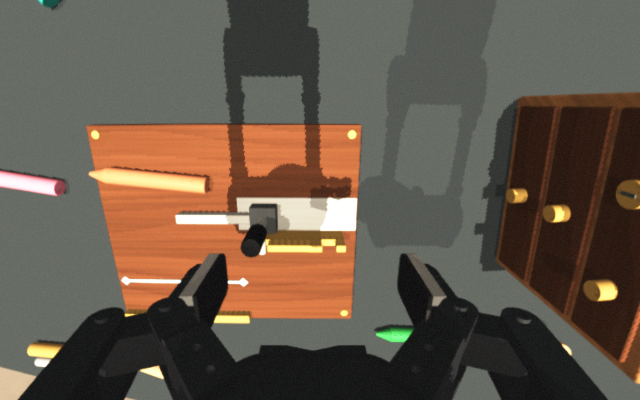

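```bash
cat >> h.py <<'E'
def wray(s,d,K,D,uv,z):
    """pixels of the wrist picture -> world points at height z"""
    from scipy.spatial.transform import Rotation as R
    w=s['ee_rot']; Rt=R.from_quat([w[1],w[2],w[3],w[0]]).as_matrix(); T=np.array(d['T_tool_cam'])
    n=cv2.undistortPoints(np.array(uv,float).reshape(-1,1,2),K,D)[:,0]
    v=np.c_[n,np.ones(len(n))]@(Rt@T[:3,:3]).T; c=s['position']+Rt@T[:3,3]
    return c+v*((z-c[2])/v[:,2])[:,None]
def tob(p,q): 
    c,s=np.cos(q[2]),np.sin(q[2]); return (p[:,:2]-q[:2])@np.array([[c,-s],[s,c]])
E
python3 - <<'E'
from h import *
import pickle
a=pickle.load(open('w1.pkl','rb'))
q=np.array([.5764,.0225,.259])
for n,uv,z in[('corners',[(88,126),(361,125),(351,318)],.02),('screws',[(95,135),(352,134),(344,313)],.02),('dia',[(125,281),(243,282)],.02),('lev',[(252,246)],.12),('spike',[(208,185),(89,175)],.031),('gtip',[(176,219)],.031)]:
    P=wray(*a,uv,z); print(n,P.round(4).tolist(),tob(P,q).round(4).tolist())
# mask spike & line
f=a[1]['frame']; h=cv2.cvtColor(f,cv2.COLOR_BGR2HSV)
w=(h[...,2]>150)&(h[...,1]<90); w[:270]=0; w[292:]=0; w[:,:118]=0; w[:,250:]=0
ys,xs=np.nonzero(w); print('line',np.polyfit(xs,ys,1),len(xs))
print(f[181,150],f[150,150],f[184,200],f[165,240])
E
```

```text
corners [[0.462, -0.1046, 0.02], [0.3741, 0.229, 0.02], [0.6525, 0.3023, 0.02]] [[-0.1432, -0.0936], [-0.1427, 0.2514], [0.1452, 0.251]]
screws [[0.4712, -0.095, 0.02], [0.3875, 0.2214, 0.02], [0.6463, 0.2891, 0.02]] [[-0.1318, -0.0866], [-0.1317, 0.2407], [0.1359, 0.2398]]
dia [[0.6785, -0.0419, 0.02], [0.6323, 0.1298, 0.02]] [[0.0822, -0.0884], [0.0815, 0.0894]]
lev [[0.5175, 0.1403, 0.12]] [[-0.0268, 0.1289]]
spike [[0.4954, 0.0605, 0.031], [0.522, -0.0928, 0.031]] [[-0.0686, 0.0575], [-0.0821, -0.0975]]
gtip [[0.553, 0.026, 0.031]] [[-0.0217, 0.0093]]
line [1.32660303e-02 2.78507309e+02] 370
[173 247 255] [ 70 116 210] [166 243 255] [ 36  63 115]
```

Emit:
step_arm(
  moves=[-0.125,-0.134,0,0,-1,-0.125,-0.134,0.08,0,-1,-0.125,-0.134,0.17,0,-1,-0.125,-0.134,0.25,0,-1,-0.125,-0.134,0.336,0,-1],
)

```text
clock: 2.1
position: [0.5216, 0.1378, 0.0992]
ee_rot: [0.0, -0.127, 0.992, 0.0]
contact_force: [-0.6, 0.3, 0.1]
width: 0.0856
```

Emit:
step_arm(
  moves=[0,0,0,0,0.5,0,0,0,0,0.5,0,0,0,0,0.8,0,0,0,0,0.8,0,0,0,0,0.8],
  force=25,
)

```text
clock: 2.6
position: [0.5225, 0.1407, 0.1035]
ee_rot: [0.002, -0.127, 0.992, 0.002]
contact_force: [-1.1, 7.5, 5.7]
width: 0.0212
```

Emit:
step_arm(
  moves=[0,0.004,-0.012,0,0.8,0,0.004,-0.028,0,0.8,0,0.004,-0.044,0,0.8,0,0.004,-0.058,0,0.8,0,0.004,-0.058,0,0.8],
)

```text
clock: 3.1
position: [0.5223, 0.1407, 0.1315]
ee_rot: [0.002, -0.128, 0.992, 0.0]
contact_force: [4.8, 3.6, -1.8]
width: 0.021
```

Emit:
step_arm(
  moves=[0,0.036,0,0,0.8,0,0.076,0,0,0.8,0,0.116,0,0,0.8,0,0.15,0,0,0.8,0,0.17,0,0,0.8],
)

```text
clock: 3.6
position: [0.501, 0.2226, 0.1304]
ee_rot: [0.002, -0.129, 0.992, -0.001]
contact_force: [7.2, -0.6, -2.9]
width: 0.0212
```

Emit:
step_arm(
  moves=[0,0,0,0,0.8,0,0,0,0,0.8],
)

```text
clock: 3.8
position: [0.501, 0.2228, 0.1303]
ee_rot: [0.002, -0.128, 0.992, 0.0]
contact_force: [5.6, 3.4, -1.5]
width: 0.0209
```

Emit:
step_arm(
  moves=[0,0,0.015,0,0.8,0,0,0.03,0,0.8,0,0,0.045,0,0.8,0,0,0.055,0,0.8,0,0,0.055,0,0.8],
)

```text
clock: 4.3
position: [0.5012, 0.2223, 0.1035]
ee_rot: [0.002, -0.128, 0.992, -0.0]
contact_force: [3.4, 1.5, 3.5]
width: 0.0214
```

Emit:
step_arm(
  moves=[0,0,0,0,0,0,0,0,0,-1,0,0,0,0,-1,0,0,0,0,-1,0,0,-0.03,0,-1],
)

```text
clock: 4.8
position: [0.4971, 0.2216, 0.1154]
ee_rot: [-0.003, -0.128, 0.992, -0.001]
contact_force: [0.4, 0.5, -0.1]
width: 0.0853
```

Emit:
step_arm(
  moves=[0,0,-0.1,0,-1,0,0,-0.18,0,-1,0.02,-0.07,-0.24,0,-1,0.06,-0.15,-0.24,0,-1,0.1,-0.23,-0.24,0,-1],
)

```text
clock: 5.3
position: [0.4801, 0.0973, 0.2384]
ee_rot: [0.001, -0.129, 0.992, -0.0]
contact_force: [1.1, -0.7, -0.4]
width: 0.0855
```

Emit:
step_arm(
  moves=[0.04,-0.07,0,0,-1,0.093,-0.15,0,0,-1,0.093,-0.215,0,0,-1,0.093,-0.215,0,0,-1],
)

```text
clock: 5.7
position: [0.4626, -0.0209, 0.2373]
ee_rot: [0.0, -0.126, 0.992, -0.001]
contact_force: [0.5, 1.0, -0.1]
width: 0.0852
```

```bash
python3 - <<'E'
from h import *
import pickle
s=manip.get_state(); d,K,D=cam('wrist'); cv2.imwrite('pics/w2.png',d['frame']); pickle.dump((s,d,K,D),open('w2.pkl','wb'))
print(s['position'],tob(s['position'][None],np.array([.5764,.0225,.259])))
E
```

```text
[ 0.46263496 -0.02094651  0.23733774] [[-0.12109785 -0.01286059]]
```

View pics/w2.png

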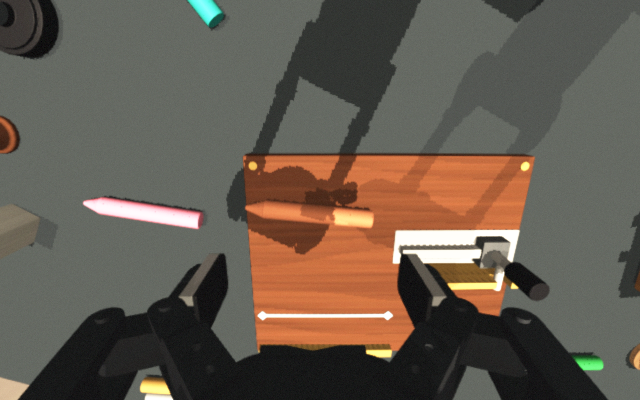

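Emit:
step_arm(
  moves=[0,0.007,0.09,0,-1,0,0.007,0.18,0,-1,0,0.007,0.27,0,-1,0,0.007,0.35,0,-1,0,0.007,0.394,0,-1],
)

```text
clock: 6.25
position: [0.459, -0.0124, 0.0374]
ee_rot: [-0.003, -0.129, 0.992, 0.001]
contact_force: [-0.0, 0.4, -0.5]
width: 0.0855
```

Emit:
step_arm(
  moves=[0,0,0.006,0,-1,0,0,0.012,0,-1,0,0,0.012,0,-1],
)

```text
clock: 6.55
position: [0.4625, -0.0137, 0.0351]
ee_rot: [0.001, -0.128, 0.992, -0.0]
contact_force: [-0.8, 0.3, 0.8]
width: 0.0855
```

```bash
python3 - <<'E'
from h import *
import pickle
a=pickle.load(open('w2.pkl','rb')); q=np.array([.5764,.0225,.259])
for n,uv,z in[('dia',[(262,316),(388,316)],.02),('spike',[(373,219),(246,210)],.031),('gt',[(400,253)],.031),('lev',[(538,290)],.12)]:
    print(n,tob(wray(*a,uv,z),q).round(4).tolist())
print(manip.get_state()['contact_force'])
E
```

```text
dia [[0.0816, -0.0874], [0.0827, 0.0904]]
spike [[-0.0686, 0.0582], [-0.0811, -0.0949]]
gt [[-0.0223, 0.095]]
lev [[-0.0264, 0.2085]]
[-0.76032481  0.33258557  0.75738799]
```

Emit:
step_arm(
  moves=[0,-0.002,0.008,0,-1,0,-0.002,0.008,0,-1],
)

```text
clock: 6.75
position: [0.4624, -0.0151, 0.031]
ee_rot: [0.001, -0.128, 0.992, -0.0]
contact_force: [-0.2, -0.2, -0.1]
width: 0.0854
```

Emit:
step_arm(
  moves=[0,0,0.008,0,-1,0,0,0.008,0,-1],
)

```text
clock: 6.95
position: [0.4617, -0.015, 0.0263]
ee_rot: [0.0, -0.128, 0.992, 0.0]
contact_force: [0.7, 0.1, -0.3]
width: 0.0855
```

Emit:
step_arm(
  moves=[-0.005,0,0,0,-1,-0.01,0,0,0,-1,-0.015,0,0,0,-1,-0.02,0,0,0,-1,-0.025,0,0,0,-1],
)

```text
clock: 7.45
position: [0.4743, -0.0117, 0.0263]
ee_rot: [0.0, -0.128, 0.992, 0.0]
contact_force: [-0.8, 0.1, 1.0]
width: 0.085
```

Emit:
step_arm(
  moves=[-0.005,0,0,0,-1,-0.01,0,0,0,-1,-0.015,0,0,0,-1,-0.02,0,0,0,-1,-0.025,0,0,0,-1],
)

```text
clock: 7.95
position: [0.4862, -0.0086, 0.0263]
ee_rot: [-0.0, -0.128, 0.992, 0.0]
contact_force: [-0.1, 0.2, 0.5]
width: 0.0854
```

Emit:
step_arm(
  moves=[-0.005,0,0,0,-1,-0.01,0,0,0,-1,-0.015,0,0,0,-1,-0.02,0,0,0,-1,-0.025,0,0,0,-1],
)

```text
clock: 8.45
position: [0.4983, -0.0054, 0.0263]
ee_rot: [0.0, -0.128, 0.992, 0.0]
contact_force: [0.8, 0.1, 0.3]
width: 0.0855
```

Emit:
step_arm(
  moves=[-0.005,0,0,0,-1,-0.01,0,0,0,-1,-0.015,0,0,0,-1,-0.02,0,0,0,-1,-0.025,0,0,0,-1],
)

```text
clock: 8.95
position: [0.5104, -0.0022, 0.0263]
ee_rot: [0.0, -0.128, 0.992, 0.0]
contact_force: [-0.5, -0.3, -0.3]
width: 0.0855
```

```bash
python3 - <<'E'
from h import *
import pickle
s=manip.get_state(); d,K,D=cam('wrist'); cv2.imwrite('pics/w3.png',d['frame']); pickle.dump((s,d,K,D),open('w3.pkl','wb'))
print(s['position'],tob(s['position'][None],np.array([.5764,.0225,.259])))
d,K,D=cam('top'); cv2.imwrite('pics/t3.png',d['frame'])
cv2.imwrite('pics/c3.png',np.vstack([cv2.resize(s2,(640,300)) for s2 in (cv2.imread('pics/w3.png'),cam('scene')[0]['frame'][165:295,250:435])]))
E
```

```text
[ 0.51039348 -0.00221048  0.02629438] [[-0.07013367 -0.0069811 ]]
```

View pics/c3.png

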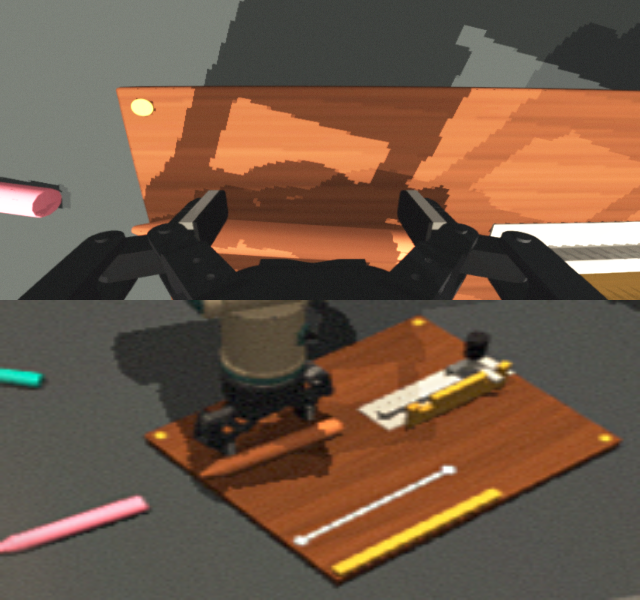

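```bash
python3 - <<'E'
from h import *
import pickle
a=pickle.load(open('w3.pkl','rb')); q=np.array([.5764,.0225,.259])
print(tob(wray(*a,[(217,293),(395,307)],.035),q).round(4))
g=a[1]['frame'][230:370,120:440]; cv2.imwrite('pics/c3b.png',cv2.resize(g,None,fx=2.4,fy=2.4,interpolation=cv2.INTER_CUBIC))
E
```

```text
[[-0.0642 -0.0537]
 [-0.0561  0.0315]]
```

View pics/c3b.png

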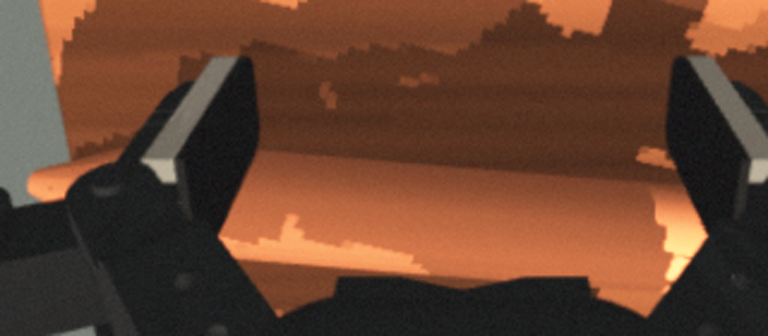

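Emit:
step_arm(
  moves=[0.01,0,0,0,-1,0.01,0,-0.04,0,-1,0.01,0,-0.09,0,-1,-0.052,-0.004,-0.09,0.04,-1,-0.052,-0.004,-0.09,0.08,-1],
)

```text
clock: 9.6
position: [0.5401, 0.0022, 0.0729]
ee_rot: [0.004, -0.0, 1.0, -0.0]
contact_force: [-1.3, -1.0, 1.1]
width: 0.0851
```

Emit:
step_arm(
  moves=[0,0,0,0.04,-1,0,0,0,0.08,-1,0,0,0,0.12,-1,0,0,0,0.17,-1,0,0,0,0.17,-1],
)

```text
clock: 10.1
position: [0.5352, 0.0023, 0.0712]
ee_rot: [-0.0, 0.261, 0.965, -0.0]
contact_force: [0.2, 0.5, 0.1]
width: 0.0857
```

```bash
python3 - <<'E'
from h import *
import pickle
s=manip.get_state(); d,K,D=cam('wrist'); cv2.imwrite('pics/w4.png',d['frame']); pickle.dump((s,d,K,D),open('w4.pkl','wb'))
print(s['position'],s['ee_rot'],s['qpos'],tob(s['position'][None],np.array([.5764,.0225,.259])))
E
```

```text
[0.53517407 0.00234441 0.0711899 ] [-3.27338415e-04  2.61226813e-01  9.65277392e-01 -2.15396874e-05] [-1.25693336e-01  3.74604171e-01  1.84023249e+00  5.97216623e-05
  9.27410343e-01 -1.16793962e+00] [[-0.04501303 -0.00892479]]
```

View pics/w4.png

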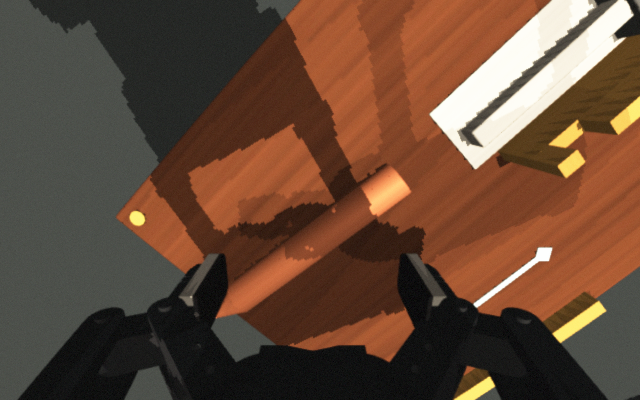

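```bash
python3 - <<'E'
from h import *
import pickle
a=pickle.load(open('w4.pkl','rb')); q=np.array([.5764,.0225,.259])
P=tob(wray(*a,[(397,178),(234,297),(137,218),(544,253)],.031),q); print(P.round(4)); print(np.arctan2(P[0,0]-P[1,0],P[0,1]-P[1,1]))
print(tob(wray(*a,[(137,218),(544,253)],.02),q).round(4))
E
```

```text
[[-0.0372  0.0511]
 [-0.0519 -0.079 ]
 [-0.1314 -0.0781]
 [ 0.0698  0.0873]]
0.11262182762772825
[[-0.1334 -0.0861]
 [ 0.0809  0.0901]]
```

Emit:
step_arm(
  moves=[-0.006,-0.006,0,0,-1,-0.006,-0.006,0.03,0,-1,-0.006,-0.006,0.06,0,-1,-0.006,-0.006,0.09,0,-1,-0.006,-0.006,0.09,0,-1],
)

```text
clock: 10.65
position: [0.5353, -0.0018, 0.0246]
ee_rot: [-0.002, 0.26, 0.965, -0.0]
contact_force: [-0.2, -0.3, -0.5]
width: 0.0852
```

Emit:
step_arm(
  moves=[0,0,0,-0.011,-1,0,0,0,-0.022,-1,0,0,0,-0.033,-1,0,0,0,-0.044,-1,0,0,0,-0.05,-1],
)

```text
clock: 11.15
position: [0.5375, -0.0019, 0.0271]
ee_rot: [0.001, 0.184, 0.983, 0.0]
contact_force: [0.3, -0.0, -0.1]
width: 0.0853
```

```bash
cat > st.py <<'E'
from h import *
q=np.array([.5764,.0225,.259])
s=manip.get_state(); w=s['ee_rot']; p=s['position']
print(s['clock'],tob(p[None],q).round(4),'z',p[2].round(4),'tooly-boardy deg',np.degrees(np.arctan2(w[2]**2-w[1]**2,2*w[1]*w[2]))-90-np.degrees(q[2]),s['contact_force'].round(2),s['moment'].round(3))
E
python3 st.py
```

```text
11.15 [[-0.0439 -0.0136]] z 0.0271 tooly-boardy deg -36.004035555285945 [ 0.28 -0.04 -0.14] [ 0.003 -0.071 -0.012]
```

Emit:
step_arm(
  moves=[0,0,0,-0.006,-1,0,0,0,-0.012,-1,0,0,0,-0.018,-1,0,0,0,-0.022,-1,0,0,0,-0.022,-1],
)

```text
clock: 11.65
position: [0.5369, -0.0017, 0.0263]
ee_rot: [-0.0, 0.15, 0.989, 0.0]
contact_force: [1.2, 0.3, -0.3]
width: 0.0854
```

```bash
cat >> st.py <<'E'
import sys,pickle
if len(sys.argv)>1:
    s=manip.get_state(); d,K,D=cam('wrist'); cv2.imwrite(f'pics/{sys.argv[1]}.png',d['frame']); pickle.dump((s,d,K,D),open(sys.argv[1]+'.pkl','wb'))
    # copper edge scan: print hue/val along a few columns
    f=cv2.GaussianBlur(d['frame'],(3,3),0)
    for c in (260,300,340): print(c,[(r,)+tuple(int(x) for x in f[r,c]) for r in range(200,344,8)])
E
python3 st.py w5
```

```text
11.65 [[-0.0444 -0.0133]] z 0.0263 tooly-boardy deg -32.13303251189411 [ 1.19  0.27 -0.26] [0.021 0.01  0.02 ]
260 [(200, 60, 104, 191), (208, 55, 94, 178), (216, 53, 90, 169), (224, 61, 107, 195), (232, 63, 109, 200), (240, 23, 38, 69), (248, 22, 35, 63), (256, 22, 34, 59), (264, 21, 35, 61), (272, 21, 35, 64), (280, 33, 53, 99), (288, 40, 64, 123), (296, 48, 77, 147), (304, 52, 84, 158), (312, 52, 85, 160), (320, 72, 117, 214), (328, 30, 48, 89), (336, 29, 47, 88)]
300 [(200, 60, 106, 195), (208, 65, 109, 201), (216, 58, 100, 188), (224, 29, 48, 89), (232, 21, 34, 62), (240, 23, 35, 61), (248, 23, 35, 64), (256, 26, 41, 75), (264, 35, 55, 107), (272, 42, 69, 132), (280, 51, 81, 152), (288, 52, 87, 162), (296, 52, 85, 159), (304, 49, 80, 151), (312, 29, 47, 89), (320, 28, 45, 83), (328, 30, 47, 86), (336, 29, 45, 82)]
340 [(200, 57, 96, 179), (208, 50, 85, 156), (216, 45, 79, 146), (224, 50, 84, 156), (232, 23, 35, 60), (240, 31, 50, 94), (248, 39, 62, 116), (256, 46, 73, 139), (264, 52, 83, 158), (272, 53, 87, 163), (280, 50, 83, 156), (288, 40, 64, 120), (296, 21, 34, 60), (304, 22, 33, 57), (312, 28, 44, 80), (320, 30, 48, 86), (328, 30, 48, 91), (336, 29, 49, 90)]
```

```bash
cat > sp.py <<'E'
from h import *
import pickle
from scipy.optimize import least_squares
q=np.array([.5764,.0225,.259])
def fit(a,uv):
    A=wray(*a,uv,.06); Bp=wray(*a,uv,.0)
    a2=np.c_[tob(A,q),A[:,2]]; b2=np.c_[tob(Bp,q),Bp[:,2]]; v=(b2-a2); v/=np.linalg.norm(v,axis=1)[:,None]
    def f(t):
        u=np.array([np.sin(t[1]),np.cos(t[1]),0]); o=np.array([t[0],-.01,.031])
        n=np.cross(v,u); n/=np.linalg.norm(n,axis=1)[:,None]
        return np.abs(((o-a2)*n).sum(1))-.011
    t0=tob(a[0]['position'][None],q)[0,0]
    r=least_squares(f,[t0,0.]); return r.x,r.fun
E
python3 - <<'E'
from sp import *
a=pickle.load(open('w5.pkl','rb'))
f=cv2.cvtColor(a[1]['frame'],cv2.COLOR_BGR2GRAY)
f=cv2.GaussianBlur(f,(5,5),0)
for c in range(250,351,20): print(c,f[220:330:2,c].tolist())
print(fit(a,[(260,276),(300,257),(340,236),(260,324),(300,308),(340,291)]))
E
```

```text
250 [108, 110, 115, 121, 124, 127, 128, 128, 127, 120, 109, 88, 77, 64, 43, 39, 40, 41, 42, 42, 41, 40, 38, 38, 41, 42, 42, 43, 45, 44, 49, 61, 73, 83, 83, 83, 85, 87, 88, 90, 94, 96, 98, 99, 101, 103, 105, 115, 135, 146, 146, 144, 141, 135, 121]
270 [128, 129, 131, 130, 111, 64, 45, 43, 41, 38, 39, 41, 42, 42, 41, 39, 38, 38, 39, 40, 42, 44, 44, 44, 43, 47, 57, 62, 65, 69, 73, 77, 82, 85, 89, 93, 96, 97, 99, 102, 104, 104, 103, 104, 105, 104, 102, 103, 116, 128, 104, 68, 58, 59, 58]
290 [125, 106, 68, 57, 56, 54, 46, 43, 42, 41, 41, 40, 39, 39, 41, 42, 43, 43, 43, 42, 44, 54, 62, 65, 67, 71, 76, 80, 84, 89, 92, 95, 98, 101, 102, 103, 106, 105, 103, 103, 105, 103, 114, 132, 112, 91, 69, 57, 58, 59, 59, 57, 56, 54, 54]
310 [104, 72, 60, 59, 58, 48, 41, 40, 41, 42, 43, 42, 42, 42, 41, 43, 53, 60, 64, 67, 71, 75, 79, 82, 87, 90, 93, 97, 100, 101, 102, 103, 104, 104, 104, 103, 102, 101, 100, 99, 95, 78, 60, 58, 58, 58, 58, 57, 55, 54, 55, 56, 57, 56, 54]
330 [97, 93, 84, 64, 44, 41, 42, 41, 40, 40, 42, 53, 60, 63, 66, 71, 74, 78, 82, 85, 89, 92, 95, 98, 102, 104, 105, 107, 106, 105, 104, 103, 101, 102, 100, 97, 84, 54, 42, 40, 41, 40, 40, 41, 50, 56, 56, 57, 56, 54, 54, 53, 53, 54, 56]
350 [57, 62, 66, 48, 38, 41, 56, 74, 91, 99, 80, 73, 76, 80, 83, 86, 90, 94, 98, 101, 104, 106, 107, 107, 106, 105, 103, 103, 103, 101, 98, 90, 64, 44, 41, 39, 39, 38, 36, 37, 39, 40, 39, 39, 38, 38, 41, 44, 53, 58, 59, 58, 58, 59, 59]
(array([-0.04489122,  0.0759898 ]), array([-3.60967393e-04, -3.07518536e-04,  5.50470496e-04, -5.86495707e-04,
        8.02040795e-05,  3.81789734e-04]))
```

```bash
python3 - <<'E'
from sp import *
a=pickle.load(open('w5.pkl','rb'))
print(fit(a,[(270,271.5),(290,261.5),(310,252),(330,242),(270,321),(290,311),(310,302),(330,293)]))
E
```

```text
(array([-0.04505462,  0.07111354]), array([-4.98735918e-04, -3.03503396e-04, -3.37800594e-04, -1.68945289e-04,
        4.34880704e-06, -4.61191835e-04, -4.81875758e-04, -4.83342708e-04]))
```

Emit:
step_arm(
  moves=[0,0,0,-0.004,-1,0,0,0,-0.008,-1,0,0,0,-0.012,-1,0,0,0,-0.017,-1,0,0,0,-0.017,-1],
)

```text
clock: 12.2
position: [0.5368, -0.0017, 0.0263]
ee_rot: [-0.0, 0.124, 0.992, 0.0]
contact_force: [0.1, -0.2, 0.7]
width: 0.0852
```

```bash
cat > ms.py <<'E'
import sys
from sp import *
def meas(name):
    s=manip.get_state(); d,K,D=cam('wrist'); cv2.imwrite(f'pics/{name}.png',d['frame']); a=(s,d,K,D); pickle.dump(a,open(name+'.pkl','wb'))
    w=s['ee_rot']; p=s['position']
    print(s['clock'],tob(p[None],q).round(4),'z',p[2].round(4),'tool-board deg',np.round(np.degrees(np.arctan2(w[2]**2-w[1]**2,2*w[1]*w[2]))-90-np.degrees(q[2]),2),s['contact_force'].round(2),s['moment'].round(3))
    f=cv2.GaussianBlur(cv2.cvtColor(d['frame'],cv2.COLOR_BGR2GRAY),(5,5),0)
    for c in range(270,331,20): print(c,f[220:330:2,c].tolist())
if __name__=='__main__': meas(sys.argv[1])
E
python3 ms.py w6
```

```text
12.2 [[-0.0445 -0.0133]] z 0.0263 tool-board deg -29.06 [ 0.12 -0.24  0.67] [ 0.009  0.028 -0.   ]
270 [138, 138, 138, 130, 93, 70, 60, 47, 42, 42, 43, 44, 45, 45, 43, 41, 42, 43, 44, 46, 47, 47, 48, 47, 46, 50, 60, 67, 71, 74, 78, 84, 88, 92, 97, 100, 103, 105, 106, 109, 111, 111, 111, 111, 112, 112, 110, 110, 114, 130, 110, 72, 63, 63, 62]
290 [136, 116, 76, 61, 61, 62, 65, 60, 49, 45, 45, 44, 44, 44, 45, 45, 46, 46, 45, 46, 50, 61, 67, 69, 73, 77, 82, 86, 90, 94, 98, 101, 105, 108, 110, 111, 112, 112, 111, 111, 112, 110, 110, 122, 134, 106, 75, 64, 64, 63, 63, 61, 59, 60, 61]
310 [121, 94, 69, 65, 63, 55, 44, 43, 44, 45, 46, 46, 46, 46, 46, 49, 59, 66, 69, 72, 77, 80, 84, 89, 92, 97, 101, 104, 106, 109, 111, 112, 113, 112, 112, 112, 110, 108, 109, 107, 102, 84, 65, 63, 63, 62, 61, 60, 59, 60, 61, 61, 60, 59, 58]
330 [106, 104, 84, 53, 44, 43, 46, 46, 45, 44, 47, 58, 64, 68, 71, 75, 79, 83, 87, 90, 95, 99, 102, 105, 109, 112, 113, 114, 113, 113, 112, 110, 109, 109, 108, 105, 89, 57, 45, 44, 43, 42, 41, 42, 47, 55, 60, 61, 60, 59, 58, 57, 59, 61, 62]
```

Emit:
step_arm(
  moves=[0,0,0,-0.003,-1,0,0,0,-0.006,-1,0,0,0,-0.006,-1,0,0,0,-0.001,-1,0,0,0,0.002,-1],
)

```text
clock: 12.75
position: [0.5369, -0.0017, 0.0263]
ee_rot: [-0.0, 0.128, 0.992, 0.0]
contact_force: [0.4, -0.7, -0.8]
width: 0.0857
```

Emit:
step_arm(
  moves=[-0.0052,0.003,0,0,-1,-0.0104,0.0059,0,0,-1,-0.0157,0.0089,0,0,-1,-0.0209,0.0118,0,0,-1,-0.0261,0.0148,0,0,-1],
)

```text
clock: 13.25
position: [0.5517, 0.0023, 0.0263]
ee_rot: [0.0, 0.127, 0.992, 0.0]
contact_force: [-0.3, 0.2, 0.0]
width: 0.085
```

Emit:
step_arm(
  moves=[-0.0052,0.003,0,0,-1,-0.0104,0.0059,0,0,-1,-0.0157,0.0089,0,0,-1,-0.0209,0.0118,0,0,-1,-0.0261,0.0148,0,0,-1],
)

```text
clock: 13.75
position: [0.5662, 0.0061, 0.0263]
ee_rot: [0.0, 0.127, 0.992, 0.0]
contact_force: [-0.8, 0.5, -0.2]
width: 0.0854
```

```bash
python3 ms.py w7
```

```text
13.75 [[-0.0141 -0.0132]] z 0.0263 tool-board deg -29.45 [-0.8   0.51 -0.16] [-0.01   0.003  0.011]
270 [92, 93, 93, 89, 67, 43, 34, 27, 26, 27, 26, 26, 27, 26, 27, 28, 28, 29, 29, 30, 29, 28, 28, 28, 32, 40, 45, 48, 51, 54, 56, 59, 62, 65, 68, 71, 72, 74, 76, 77, 76, 75, 74, 74, 74, 77, 78, 75, 76, 79, 56, 43, 42, 41, 40]
290 [84, 75, 48, 37, 38, 37, 31, 27, 26, 26, 27, 27, 29, 29, 28, 30, 30, 28, 29, 34, 42, 46, 49, 52, 54, 57, 61, 63, 65, 68, 70, 73, 75, 77, 77, 77, 76, 75, 74, 74, 76, 76, 74, 75, 69, 50, 41, 41, 41, 41, 41, 42, 42, 41, 40]
310 [71, 52, 41, 42, 43, 38, 31, 29, 29, 29, 28, 29, 28, 30, 36, 44, 46, 50, 53, 55, 58, 60, 63, 65, 68, 71, 73, 76, 77, 76, 77, 76, 75, 73, 74, 76, 75, 74, 71, 66, 51, 42, 41, 42, 42, 42, 42, 42, 43, 41, 39, 39, 40, 42, 41]
330 [72, 71, 62, 40, 29, 27, 27, 27, 31, 39, 45, 48, 50, 52, 54, 57, 59, 62, 66, 69, 71, 74, 76, 77, 76, 77, 77, 77, 75, 74, 75, 77, 74, 72, 66, 46, 30, 29, 28, 29, 29, 29, 29, 29, 32, 37, 39, 39, 41, 41, 40, 41, 40, 41, 39]
```

Emit:
step_arm(
  moves=[-0.0052,0.003,0,0,-1,-0.0104,0.0059,0,0,-1,-0.0157,0.0089,0,0,-1,-0.0209,0.0118,0,0,-1,-0.0261,0.0148,0,0,-1],
)

```text
clock: 14.3
position: [0.5807, 0.01, 0.0263]
ee_rot: [0.0, 0.127, 0.992, 0.0]
contact_force: [-1.0, 0.1, 0.4]
width: 0.0854
```

Emit:
step_arm(
  moves=[-0.0052,0.003,0,0,-1,-0.0104,0.0059,0,0,-1,-0.0157,0.0089,0,0,-1,-0.0209,0.0118,0,0,-1,-0.0261,0.0148,0,0,-1],
)

```text
clock: 14.8
position: [0.5951, 0.0138, 0.0263]
ee_rot: [0.0, 0.127, 0.992, 0.0]
contact_force: [-0.8, -0.1, -0.0]
width: 0.0852
```

Emit:
step_arm(
  moves=[-0.0052,0.003,0,0,-1,-0.0104,0.0059,0,0,-1,-0.0157,0.0089,0,0,-1,-0.0209,0.0118,0,0,-1,-0.0261,0.0148,0,0,-1],
)

```text
clock: 15.3
position: [0.6096, 0.0177, 0.0263]
ee_rot: [0.0, 0.127, 0.992, 0.0]
contact_force: [-1.1, -0.1, -0.1]
width: 0.0853
```

Emit:
step_arm(
  moves=[-0.0052,0.003,0,0,-1,-0.0104,0.0059,0,0,-1,-0.0157,0.0089,0,0,-1,-0.0209,0.0118,0,0,-1,-0.0261,0.0148,0,0,-1],
)

```text
clock: 15.8
position: [0.6241, 0.0216, 0.0263]
ee_rot: [0.0, 0.127, 0.992, 0.0]
contact_force: [-0.8, -0.2, -0.2]
width: 0.0855
```

Emit:
step_arm(
  moves=[-0.0052,0.003,0,0,-1,-0.0104,0.0059,0,0,-1,-0.0157,0.0089,0,0,-1,-0.0209,0.0118,0,0,-1,-0.0261,0.0148,0,0,-1],
)

```text
clock: 16.3
position: [0.6386, 0.0254, 0.0263]
ee_rot: [-0.0, 0.127, 0.992, 0.0]
contact_force: [-0.3, 0.3, 0.3]
width: 0.0853
```

```bash
python3 ms.py w8
```

```text
16.3 [[ 0.0609 -0.0131]] z 0.0263 tool-board deg -29.45 [-0.31  0.33  0.35] [0.002 0.028 0.014]
270 [132, 135, 137, 134, 107, 74, 61, 50, 47, 46, 46, 47, 49, 52, 53, 54, 56, 55, 55, 55, 54, 53, 52, 51, 57, 69, 78, 83, 87, 92, 97, 101, 106, 111, 115, 120, 121, 123, 125, 127, 126, 124, 123, 124, 125, 124, 122, 119, 124, 162, 218, 244, 237, 167, 88]
290 [132, 120, 82, 67, 66, 65, 56, 49, 51, 54, 54, 55, 55, 55, 54, 54, 54, 53, 53, 62, 73, 80, 85, 89, 93, 97, 102, 106, 112, 117, 121, 124, 126, 127, 128, 128, 125, 123, 123, 124, 123, 122, 120, 116, 141, 213, 245, 244, 202, 108, 78, 76, 76, 75, 73]
310 [106, 86, 69, 68, 71, 71, 60, 55, 56, 56, 55, 53, 52, 55, 65, 75, 81, 86, 90, 93, 97, 102, 107, 112, 116, 121, 125, 126, 128, 129, 127, 125, 123, 122, 123, 122, 121, 119, 116, 130, 199, 244, 247, 228, 136, 79, 77, 78, 77, 76, 74, 73, 69, 67, 67]
330 [126, 127, 110, 71, 57, 54, 53, 53, 58, 69, 76, 82, 87, 91, 93, 97, 101, 106, 113, 117, 122, 125, 128, 130, 129, 128, 126, 123, 123, 122, 122, 121, 119, 116, 117, 148, 194, 204, 194, 128, 63, 54, 56, 56, 63, 73, 75, 73, 71, 70, 70, 72, 72, 71, 68]
```

```bash
python3 - <<'E'
from sp import *
a=pickle.load(open('w8.pkl','rb'))
print(fit(a,[(270,269),(290,259),(310,249),(330,238.5),(270,317.5),(290,308),(310,298.5),(330,289.5)]))
print(tob(wray(*a,[(270,326.5),(290,317),(310,308),(330,298.5)],.0208),q).round(4))
E
```

```text
(array([0.05846587, 0.02232474]), array([-7.48015772e-04, -5.88117557e-04, -4.41665812e-04, -9.67931704e-05,
       -2.57113738e-04, -4.74130601e-04, -6.66979740e-04, -6.33087365e-04]))
[[ 0.082  -0.0539]
 [ 0.0819 -0.041 ]
 [ 0.0822 -0.0285]
 [ 0.0821 -0.0163]]
```

Emit:
step_arm(
  moves=[-0.0034,0.0019,0,0,-1,-0.0068,0.0039,0,0,-1,-0.0103,0.0058,0,0,-1,-0.0137,0.0078,0,0,-1,-0.0171,0.0097,0,0,-1],
)

```text
clock: 16.85
position: [0.648, 0.0279, 0.0263]
ee_rot: [-0.0, 0.127, 0.992, 0.0]
contact_force: [-0.5, -0.1, -0.3]
width: 0.0856
```

Emit:
step_arm(
  moves=[-0.0034,0.0019,0,0,-1,-0.0068,0.0039,0,0,-1,-0.0103,0.0058,0,0,-1,-0.0137,0.0078,0,0,-1,-0.0171,0.0097,0,0,-1],
)

```text
clock: 17.35
position: [0.6576, 0.0305, 0.0263]
ee_rot: [0.0, 0.127, 0.992, 0.0]
contact_force: [0.3, -0.2, 0.3]
width: 0.0856
```

Emit:
step_arm(
  moves=[0,0,0,-0.002,-1,0,0,0,-0.004,-1,0,0,0,-0.006,-1,0,0,0,-0.008,-1,0,0,0,-0.008,-1],
)

```text
clock: 17.85
position: [0.6573, 0.0304, 0.0263]
ee_rot: [0.0, 0.115, 0.993, 0.0]
contact_force: [-0.7, 0.0, -0.1]
width: 0.0854
```

```bash
python3 ms.py w9
```

```text
17.85 [[ 0.0803 -0.0131]] z 0.0263 tool-board deg -28.0 [-0.71  0.01 -0.1 ] [-0.038 -0.021 -0.002]
270 [148, 146, 145, 144, 131, 92, 74, 61, 53, 53, 52, 51, 51, 51, 50, 49, 49, 49, 50, 50, 49, 47, 46, 46, 48, 56, 69, 77, 83, 89, 92, 96, 101, 104, 107, 112, 115, 115, 115, 119, 122, 123, 124, 127, 128, 125, 123, 122, 121, 126, 129, 93, 72, 73, 74]
290 [123, 85, 76, 77, 75, 74, 70, 56, 52, 50, 50, 50, 50, 49, 50, 50, 48, 47, 47, 48, 55, 70, 79, 83, 87, 91, 95, 100, 103, 106, 110, 113, 114, 114, 118, 121, 123, 123, 125, 128, 126, 124, 123, 121, 119, 113, 92, 70, 65, 70, 75, 76, 78, 79, 80]
310 [114, 79, 73, 72, 73, 74, 69, 56, 52, 51, 49, 49, 50, 48, 49, 54, 69, 79, 82, 86, 91, 96, 99, 102, 105, 109, 112, 115, 116, 117, 120, 123, 124, 126, 127, 127, 126, 124, 122, 121, 118, 101, 75, 66, 65, 67, 70, 75, 78, 79, 81, 82, 83, 83, 82]
330 [122, 115, 88, 63, 53, 51, 50, 49, 48, 49, 55, 67, 76, 81, 85, 89, 93, 98, 101, 104, 108, 111, 113, 114, 116, 120, 123, 123, 124, 126, 127, 126, 124, 122, 120, 118, 106, 71, 50, 48, 47, 47, 48, 50, 57, 65, 74, 81, 83, 83, 82, 80, 78, 78, 78]
```

View pics/w9.png

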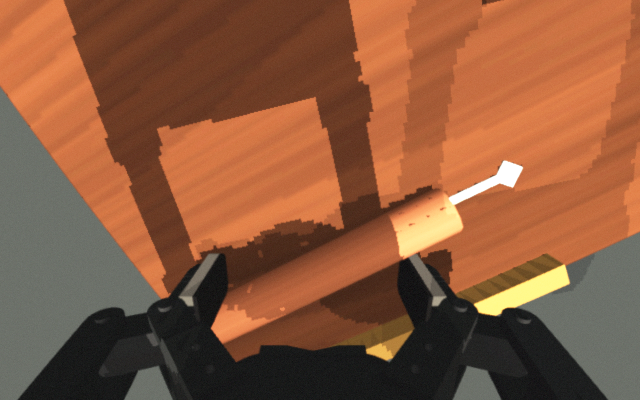

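```bash
python3 - <<'E'
from sp import *
a=pickle.load(open('w9.pkl','rb'))
print(fit(a,[(270,271.5),(290,261.5),(310,251.5),(330,241.5),(270,322),(290,312),(310,302),(330,292.5)]))
f=a[1]['frame'][...,0].astype(float)  # blue: white line stands out
uv=[]
for c in range(462,496,4):
    col=f[170:215,c]-np.median(f[170:215,c]); col[col<60]=0; uv.append((c,170+(col*np.arange(45)).sum()/col.sum()))
m=cv2.inRange(a[1]['frame'][155:195,495:525],(150,150,150),(255,255,255)); M=cv2.moments(m,True); uv.append((495+M['m10']/M['m00'],155+M['m01']/M['m00']))
P=tob(wray(*a,uv,.0208),q); print(np.round(uv,1).tolist(),P.round(4).tolist())
E
```

```text
(array([ 0.07909982, -0.01862917]), array([-2.78216466e-04, -2.66346396e-04, -2.64804261e-04, -2.73125429e-04,
        8.54073920e-05, -2.19382029e-04, -4.96589818e-04, -5.44810726e-04]))
[[462.0, 195.4], [466.0, 193.5], [470.0, 191.8], [474.0, 189.8], [478.0, 187.8], [482.0, 186.0], [486.0, 184.1], [490.0, 182.1], [494.0, 180.3], [507.7, 173.6]] [[0.0801, 0.0659], [0.0801, 0.0679], [0.0802, 0.0699], [0.0801, 0.072], [0.0801, 0.074], [0.0802, 0.076], [0.0802, 0.078], [0.0801, 0.0801], [0.0802, 0.0821], [0.0802, 0.0889]]
```

```bash
cat >> sp.py <<'E'
def edges(a,near,far,cols):
    """subpixel edge rows by gradient centroid around lines near/far = (row at col 300, slope)"""
    f=cv2.GaussianBlur(cv2.cvtColor(a[1]['frame'],cv2.COLOR_BGR2GRAY),(3,3),0).astype(float); uv=[]
    for (r0,m),sg in((near,1),(far,-1)):
        pts=[]
        for c in cols:
            r=int(round(r0+m*(c-300))); g=np.clip(sg*np.gradient(f[r-6:r+7,c]),0,None); g[g<.4*g.max()]=0
            pts.append((c,r-6+(g*np.arange(13)).sum()/g.sum()))
        pts=np.array(pts); k=np.polyfit(pts[:,0],pts[:,1],1); e=pts[:,1]-np.polyval(k,pts[:,0]); ok=abs(e-np.median(e))<1.2
        k=np.polyfit(pts[ok,0],pts[ok,1],1); uv+=[(c,np.polyval(k,c)) for c in (cols[0],cols[-1])]; print('edge',k.round(3),ok.sum(),len(ok))
    return uv
E
python3 - <<'E'
from sp import *
for n,nr,fr in(('w5',(257,-.49),(306.5,-.47)),('w6',(257,-.49),(307,-.47)),('w8',(254,-.5),(303.5,-.47)),('w9',(256.5,-.5),(307,-.49))):
    a=pickle.load(open(n+'.pkl','rb')); uv=edges(a,nr,fr,range(260,346,3)); print(n,fit(a,uv))
E
```

```text
edge [ -0.498 406.134] 29 29
edge [ -0.459 444.521] 25 29
w5 (array([-0.04517832,  0.06113777]), array([-0.00048479, -0.00021354, -0.0003628 , -0.00039581]))
edge [ -0.491 403.871] 27 29
edge [ -0.458 443.941] 29 29
w6 (array([-0.04551247,  0.01149484]), array([-0.00042427, -0.00024915, -0.00030302, -0.00042872]))
edge [ -0.525 411.613] 29 29
edge [ -0.509 452.899] 15 29
w8 (array([ 0.05756166, -0.00569994]), array([-0.0014437 , -0.0011368 , -0.00097677, -0.00179671]))
edge [ -0.505 407.966] 28 29
edge [ -0.467 447.518] 27 29
w9 (array([ 0.07917627, -0.01854801]), array([-0.00032619, -0.00014836, -0.0002401 , -0.00027579]))
```

Emit:
step_arm(
  moves=[-0.0008,0.0004,0,0,-1,-0.0016,0.0009,0,0,-1,-0.0016,0.0009,0,0,-1,-0.0016,0.0009,0,0.006,-1,-0.0016,0.0009,0,0.015,-1],
)

```text
clock: 18.4
position: [0.6583, 0.0307, 0.0263]
ee_rot: [0.0, 0.139, 0.99, 0.0]
contact_force: [-0.8, 0.3, 0.0]
width: 0.0856
```

Emit:
step_arm(
  moves=[0,0,0,0.02,-1,0,0,0,0.03,-1,0,0,-0.03,0.03,-1,0,0,-0.1,0.03,-1,0,0,-0.18,0.03,-1],
)

```text
clock: 18.9
position: [0.657, 0.0308, 0.1157]
ee_rot: [-0.002, 0.185, 0.983, -0.0]
contact_force: [0.4, -0.2, 0.3]
width: 0.085
```

Emit:
step_arm(
  moves=[0,0,-0.1,0,-1,0,0,-0.16,0,-1,0,0,-0.16,0,-1,0,0,-0.16,0,-1],
)

```text
clock: 19.3
position: [0.6583, 0.0307, 0.197]
ee_rot: [0.001, 0.185, 0.983, 0.0]
contact_force: [-0.2, 0.6, -0.4]
width: 0.0857
```

```bash
python3 ms.py w10|head -1; python3 - <<'E'
from sp import *
a=pickle.load(open('w10.pkl','rb'))
# predicted pixels of spike edges/ends: project axis points
from scipy.spatial.transform import Rotation as R
s,d,K,D=a; w=s['ee_rot'];Rt=R.from_quat([w[1],w[2],w[3],w[0]]).as_matrix();T=np.array(d['T_tool_cam']); Rc=Rt@T[:3,:3]; c=s['position']+Rt@T[:3,3]
for b in [(.08,-.078),(.08,-.013),(.08,.052),(.08,.088),(.08,-.088)]:
    cs,sn=np.cos(q[2]),np.sin(q[2]); P=np.array([q[0]+cs*b[0]-sn*b[1],q[1]+sn*b[0]+cs*b[1],.031])
    print(b,cv2.projectPoints(P.reshape(1,1,3),cv2.Rodrigues(Rc.T)[0],-Rc.T@c,K,D)[0].ravel().round(1))
f=cv2.GaussianBlur(cv2.cvtColor(d['frame'],cv2.COLOR_BGR2GRAY),(3,3),0)
for cc in range(270,350,20): print(cc,f[200:320:2,cc].tolist())
E
```

```text
19.3 [[ 0.0813 -0.013 ]] z 0.197 tool-board deg -36.16 [-0.24  0.63 -0.43] [ 0.001  0.019 -0.02 ]
(0.08, -0.078) [263.9 218.7]
(0.08, -0.013) [313.2 183.7]
(0.08, 0.052) [366.4 146.1]
(0.08, 0.088) [397.4 124.2]
(0.08, -0.088) [256.7 223.8]
270 [65, 73, 95, 123, 139, 152, 159, 161, 162, 163, 159, 153, 143, 111, 70, 70, 71, 67, 68, 70, 71, 72, 73, 66, 56, 53, 51, 51, 53, 53, 52, 52, 52, 75, 101, 103, 103, 103, 103, 103, 102, 103, 102, 103, 104, 103, 104, 103, 103, 103, 102, 102, 104, 104, 104, 104, 104, 102, 103, 103]
290 [164, 167, 166, 160, 154, 144, 121, 81, 66, 66, 67, 69, 70, 70, 73, 74, 75, 76, 76, 73, 72, 70, 64, 65, 66, 71, 78, 94, 152, 179, 180, 180, 180, 172, 130, 105, 103, 103, 103, 103, 101, 102, 103, 103, 103, 103, 102, 102, 103, 102, 102, 101, 103, 103, 102, 103, 103, 102, 102, 103]
310 [78, 66, 65, 62, 61, 63, 71, 72, 75, 77, 78, 75, 72, 73, 72, 70, 65, 65, 67, 75, 84, 129, 180, 185, 184, 184, 182, 148, 94, 99, 102, 103, 103, 104, 103, 102, 103, 102, 103, 102, 102, 103, 103, 103, 103, 103, 103, 102, 103, 104, 102, 104, 101, 102, 102, 102, 104, 104, 102, 103]
330 [67, 72, 75, 76, 75, 73, 72, 71, 71, 71, 72, 72, 74, 79, 102, 165, 190, 190, 189, 189, 179, 110, 57, 52, 51, 63, 96, 102, 102, 103, 102, 103, 103, 103, 103, 104, 104, 104, 102, 103, 103, 103, 102, 103, 103, 103, 102, 102, 103, 104, 103, 102, 96, 51, 42, 84, 144, 191, 226, 241]
```

```bash
python3 - <<'E'
from sp import *
a=pickle.load(open('w10.pkl','rb'))
f=cv2.GaussianBlur(cv2.cvtColor(a[1]['frame'],cv2.COLOR_BGR2GRAY),(3,3),0)
for c in (300,330): print(c,f[140:220:2,c].tolist())
uv=edges(a,(180,-.7),(205.5,-.7),range(275,352,3)); print(fit(a,uv))
b=a[1]['frame'][...,0].astype(float); P=[]
for c in range(376,394,3):
    r=int(140-.7*(c-375)); col=b[r-9:r+10,c]-np.median(b[r-9:r+10,c]); col[col<50]=0
    if col.sum()>0: P.append((c,r-9+(col*np.arange(19)).sum()/col.sum()))
print(np.round(P,1).tolist(),tob(wray(*a,P,.0208),q).round(4).tolist())
E
```

```text
300 [121, 124, 126, 133, 142, 143, 141, 140, 137, 138, 141, 136, 123, 123, 117, 118, 122, 117, 117, 89, 61, 76, 90, 97, 104, 111, 134, 159, 166, 163, 156, 149, 133, 98, 69, 65, 64, 63, 67, 71]
330 [126, 133, 122, 103, 88, 76, 72, 68, 66, 71, 98, 108, 101, 102, 106, 113, 120, 125, 123, 116, 111, 105, 83, 65, 65, 67, 65, 63, 65, 65, 67, 72, 75, 76, 75, 73, 72, 71, 71, 71]
edge [ -0.745 405.978] 26 26
edge [ -0.717 420.572] 24 26
(array([ 0.08051632, -0.01137943]), array([-0.0015595 , -0.00085652, -0.00121517, -0.00123423]))
[[376.0, 137.0], [379.0, 135.0], [382.0, 133.0], [385.0, 130.9], [388.0, 128.8], [391.0, 125.2]] [[0.0802, 0.0657], [0.0803, 0.0692], [0.0804, 0.0728], [0.0804, 0.0764], [0.0805, 0.0799], [0.0792, 0.0842]]
```

Emit:
step_arm(
  moves=[0.09,0.05,0,-0.04,-1,0.18,0.1,0,-0.08,-1,0.27,0.15,0,-0.12,-1,0.36,0.2,0,-0.16,-1,0.432,0.2426,0,-0.2009,-1],
)

```text
clock: 19.85
position: [0.4981, 0.2229, 0.1941]
ee_rot: [-0.002, -0.132, 0.991, -0.0]
contact_force: [0.8, -0.0, -0.5]
width: 0.0855
```

Emit:
step_arm(
  moves=[0,0,0,0,-1,0,0,0,0,-1],
)

```text
clock: 20.05
position: [0.4996, 0.2225, 0.1948]
ee_rot: [-0.001, -0.13, 0.991, -0.001]
contact_force: [0.6, 0.4, 0.8]
width: 0.0851
```

```bash
python3 st.py
```

```text
20.05 [[-0.023  0.213]] z 0.1948 tooly-boardy deg 0.1324404250042992 [0.58 0.42 0.77] [-0.029 -0.017 -0.007]
```

Emit:
step_arm(
  moves=[-0.004,0,0.06,0,-1,-0.004,0,0.12,0,-1,-0.004,0,0.17,0,-1,-0.004,0,0.188,0,-1,-0.004,0,0.188,0,-1],
)

```text
clock: 20.55
position: [0.5026, 0.2213, 0.1004]
ee_rot: [-0.002, -0.128, 0.992, -0.0]
contact_force: [0.3, -0.5, 0.8]
width: 0.0853
```

Emit:
step_arm(
  moves=[0,0,0,0,0.5,0,0,0,0,0.5,0,0,0,0,0.8,0,0,0,0,0.8,0,0,0,0,0.8],
  force=25,
)

```text
clock: 21.05
position: [0.5033, 0.2228, 0.1031]
ee_rot: [0.001, -0.13, 0.992, 0.0]
contact_force: [0.3, 0.2, 2.4]
width: 0.0208
```

Emit:
step_arm(
  moves=[0,0,-0.014,0,0.8,0,0,-0.028,0,0.8,0,0,-0.044,0,0.8,0,0,-0.058,0,0.8,0,0,-0.058,0,0.8],
)

```text
clock: 21.55
position: [0.5032, 0.2228, 0.1325]
ee_rot: [0.001, -0.13, 0.992, 0.0]
contact_force: [1.7, 1.4, -2.4]
width: 0.0214
```

Emit:
step_arm(
  moves=[0,-0.036,0,0,0.8,0,-0.076,0,0,0.8,0.001,-0.116,0,0,0.8,0.002,-0.15,0,0,0.8,0.002,-0.171,0,0,0.8],
)

```text
clock: 22.05
position: [0.5244, 0.1405, 0.1315]
ee_rot: [0.001, -0.128, 0.992, 0.002]
contact_force: [-2.2, 25.6, -2.1]
width: 0.0213
```

Emit:
step_arm(
  moves=[0,0,0,0,0.8,0,0,0,0,0.8],
)

```text
clock: 22.25
position: [0.5243, 0.1412, 0.1314]
ee_rot: [0.001, -0.129, 0.992, 0.002]
contact_force: [1.9, 5.4, -2.7]
width: 0.0212
```

Emit:
step_arm(
  moves=[0,0,0.015,0,0.8,0,0,0.03,0,0.8,0,0,0.045,0,0.8,0,0,0.058,0,0.8,0,0,0.06,0,0.8],
)

```text
clock: 22.75
position: [0.5244, 0.1413, 0.1028]
ee_rot: [0.001, -0.129, 0.992, 0.001]
contact_force: [-1.6, 5.3, 11.5]
width: 0.0209
```

Emit:
step_arm(
  moves=[0,0,-0.003,0,0,0,0,-0.003,0,-1,0,0,-0.003,0,-1,0,0,-0.003,0,-1,0,0,-0.03,0,-1],
)

```text
clock: 23.25
position: [0.5222, 0.1393, 0.1146]
ee_rot: [-0.002, -0.129, 0.992, -0.0]
contact_force: [0.2, -0.8, 0.1]
width: 0.0851
```

Emit:
step_arm(
  moves=[0,0,-0.1,0,-1,0,0,-0.2,0,-1,0.1,0,-0.28,0,-1,0.2,0,-0.32,0,-1,0.26,0,-0.32,0,-1],
)

```text
clock: 23.75
position: [0.3981, 0.1059, 0.2784]
ee_rot: [0.002, -0.13, 0.992, -0.0]
contact_force: [0.4, -0.1, -0.4]
width: 0.0853
```

Emit:
step_arm(
  moves=[0.03,0,0,0,-1,0.03,0,0,0,-1,0.03,0,0,0,-1],
)

```text
clock: 24.05
position: [0.3847, 0.1025, 0.2762]
ee_rot: [0.001, -0.129, 0.992, 0.0]
contact_force: [0.4, -0.5, -0.1]
width: 0.0855
```

```bash
python3 st.py w11 | head -1; python3 - <<'E'
import cv2,numpy as np
from h import *
sc=cam('scene')[0]['frame']; tp=cam('top')[0]['frame']; cv2.imwrite('pics/scF.png',sc); cv2.imwrite('pics/tpF.png',tp)
w=cv2.imread('pics/w11.png')
cv2.imwrite('pics/F.png',np.vstack([w[:,:][:,:640][60:360],np.hstack([cv2.resize(sc[165:295,285:435],(400,300),interpolation=cv2.INTER_CUBIC)[:, :320],cv2.resize(tp[112:236,215:355],(320,300),interpolation=cv2.INTER_CUBIC)])]))
# bystander change check
for n,A,x in(('top',tp,[(395,225,470,260),(425,140,460,205)]),('scene',sc,[(185,215,225,245),(190,262,250,315)])):
    B0=cv2.imread(f'pics/{n}0.png')
    for u0,v0,u1,v1 in x: print(n,np.abs(A[v0:v1,u0:u1].astype(int)-B0[v0:v1,u0:u1]).max(),np.abs(A[v0:v1,u0:u1].astype(int)-B0[v0:v1,u0:u1]).mean().round(2))
E
```

```text
24.05 [[-0.1648  0.1265]] z 0.2762 tooly-boardy deg 0.028981645734456052 [ 0.39 -0.52 -0.08] [-0.025 -0.018 -0.02 ]
top 15 11.98
top 30 12.53
scene 29 5.55
scene 22 5.65
```

View pics/F.png

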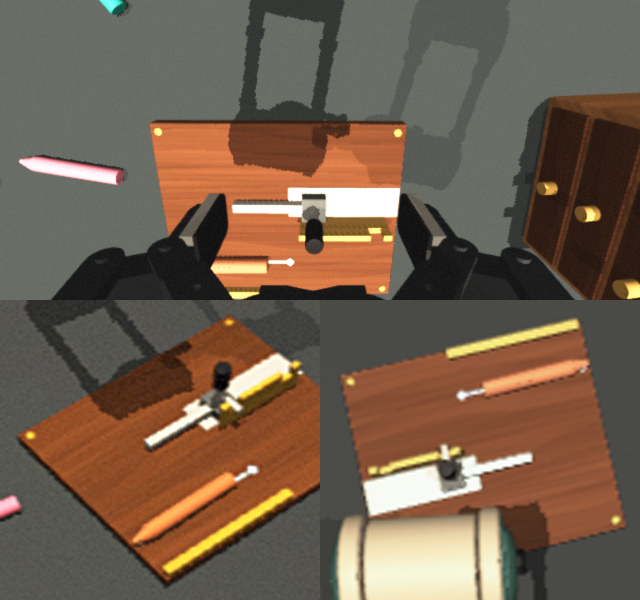

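The final picture shows the spike on the line between the diamonds, the gate bar back at y ≈ 10 mm and the lever in the first notch. I'll do one numeric check of the lever and the bystanders against the first pictures.

```bash
python3 - <<'E'
import cv2,numpy as np
def sh(n,f,box):
    a=cv2.imread(f'pics/{n}0.png',0); b=cv2.imread(f'pics/{f}.png',0); u0,v0,u1,v1=box
    t=cv2.resize(a[v0:v1,u0:u1],None,fx=8,fy=8,interpolation=cv2.INTER_CUBIC); I=cv2.resize(b[v0-6:v1+6,u0-6:u1+6],None,fx=8,fy=8,interpolation=cv2.INTER_CUBIC)
    r=cv2.matchTemplate(I,t,cv2.TM_CCOEFF_NORMED); _,m,_,l=cv2.minMaxLoc(r); print(n,box,round(m,3),'shift px',(l[0]-48)/8,(l[1]-48)/8)
for bx in[(360,188,378,204),(188,220,218,246),(208,280,232,312),(195,263,215,282),(488,172,516,200),(335,205,375,230)]: sh('scene','scF',bx)
for bx in[(418,220,448,250),(426,142,456,162),(432,184,452,202),(114,136,146,162)]: sh('top','tpF',bx)
E
```

```text
scene (360, 188, 378, 204) 0.995 shift px 0.0 0.0
scene (188, 220, 218, 246) 0.986 shift px 0.0 0.0
scene (208, 280, 232, 312) 0.999 shift px 0.0 0.0
scene (195, 263, 215, 282) 0.985 shift px 0.0 0.0
scene (488, 172, 516, 200) 0.999 shift px 0.0 0.0
scene (335, 205, 375, 230) 0.918 shift px 0.0 0.0
top (418, 220, 448, 250) 0.999 shift px 0.0 0.0
top (426, 142, 456, 162) 0.998 shift px 0.0 0.0
top (432, 184, 452, 202) 0.998 shift px 0.0 0.0
top (114, 136, 146, 162) 0.999 shift px 0.0 0.0
```

Everything checks out, so I'm handing the job in.

```bash
python3 -c "
from rig import job; print(job.sign_off())"
```

```text
the job is handed in; nothing more can be done
None
```

The job is done and handed in at about 24 s on the robot's clock. I lifted the lever over and opened the gate, rolled the copper spike onto the white line, then shut the gate and lowered the lever into its first notch.

- **Spike push:** pushing from behind with both fingers rolled the spike but did not straighten it. I lifted clear, set one finger on each side of it, and twisted to line it up. I then rolled it at 20–30 mm/s, never gripping or lifting it.
- **Spike result:** the last measured fit put its axis about 0.2 mm from the line's centre and 0.011 rad off its direction. That fit had about 1 mm of residual. A clearer picture taken just before a final 1 mm nudge gave 0.019 rad, so the spike is probably 0.01–0.02 rad off parallel. The closing pictures show it on the line.
- **Gate and lever:** in the scene picture the lever and gate show no shift from where they started. The lever went down to its starting height, and the upward push there (11.5 N) showed it was home.
- **Bystanders:** the magnet, the shield and both things that could be the knob show no shift between the first and last pictures.
- **Forces:** the highest reading I saw was about 26 N, as the gate met its shut stop.

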